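Switch off the food processor and unscrew its drive cap

TASK

The bowl is off the food processor and I want to clean the spindle. First turn the selector dial to off, the ring mark, so that the machine cannot start, then unscrew the dark grey drive cap: nobody knows whether its thread is right- or left-handed, so if it does not give one way, do not force it but turn it the other way. Lift it off and finish holding it up in the gripper, at least 10 cm above its seat, with the dial left at off and everything else left where it stands.

Things in the scene. Friction and masses are not known exactly. Their poses are not given: they have to be found in the camera images.
- processor: White compact food processor base, fixed, 146 mm deep (x), 270 wide (y). Origin: centre of its foot on the table; z up, x front to back, y to its left. Left half: flat bowl seat 48 mm high with a rim of radius 58, 53 high; in its middle a hub 53 mm across, 62 high, carries the cap. Right: motor housing y = -134 to -22 mm, its sloping top (the control panel) 78 mm high in front, 100 at the back.
- spindle_seat (a point): Fixed point on the upright spindle axis at the hub's top, where the middle of the cap's lower rim sits when screwed down: 62 mm above the table, at x = 0, y = +62 mm of the processor; axes as the processor's. The spindle ends 25 mm above it. The hidden thread is right-handed (loosens anticlockwise seen from above) in some runs and left-handed in others; it does not show.
- cap: Dark grey ribbed nylon drive cap screwed on the spindle, loose, 160-260 g: 51 mm in diameter, 38 tall, with a bar 34x8x6 mm across its top. Origin: centre of its lower rim; z up, x along the bar, at first along the processor's x within 0.05 rad. Turned the loosening way it goes easily, rises 1.5 mm per 30 deg and is off the thread after 90 deg (1.6 rad); the other way it stops hard within 0.2 rad.
- selector (a joint): Selector dial on the panel, rad, growing clockwise seen from above. Four click stops: -0.6 pulse (short bar mark), 0 OFF (ring mark: the pointer points to the processor's back, its +x), 0.6 first speed (one dot), 1.2 second speed (two dots). Starts at one of the speeds. Clicks need under 0.25 N m; let go within 0.25 of a stop, it settles there.
- selector_grip (a point): On the dial's axis at grip height, about 111 mm above the table: the middle of the dial's bar, 43 long, 12 wide, 24 high, which stands on a disc 46 mm across; this point is 10 mm below the bar's top, 14 above its foot. Grip the bar across its width from above. z: the dial's axis, tilted 0.16 rad from upright to the processor's front; x: along the bar to the pointer end; turns with the dial.
- selector_pointer (a point): Point at the pointer end of the dial's bar (the end with a dark line on its top and front), 22 mm from the axis, at the same height on the dial.
- bowl: Clear bowl of the processor with a white handle, 140 mm across, 106 mm high, standing to the right of the machine; origin under its centre. Leave it.
- mug: Two-tone mug, 86 mm across with handle, 99 mm high, left of the machine; origin under its centre. Leave it.
- spice_a: Spice jar, 45 mm across, 106 mm high, back left; origin under its centre. Leave it.
- spice_b: Another such spice jar, 45 mm across, 106 mm high, beside the first; origin under its centre. Leave it.
- garlic: Garlic bulb, 50 mm across and high, on the right near the fruit basket; origin under its centre. Leave it.
Not all that is in view belongs to the job. Leave any red look-alike of the cap alone.

How it is judged (in metres and radians):
On the way, in this order (a step that is already met when the one before it is completed fails the run):
1. the dial stands at off while the cap is still on (value of joint selector between -0.12 and 0.12 rad and angle between the x axis of cap and the x axis of processor, either way round below 0.8 rad and z of cap in the frame of spindle_seat below 0.008 m), for 0.2 s.
2. the cap has been unscrewed by turning it at least 75 degrees on the spindle, and has risen on its thread (angle between the x axis of cap and the x axis of processor, either way round above 1.3 rad and z of cap in the frame of spindle_seat between 0.0015 and 0.025 m and horizontal distance between cap and spindle_seat below 0.01 m), for 0.05 s.
At the end, for the whole second after the job is handed in: The fingers hold the cap still (slower than 30 mm/s), its rim at least 90 mm above the seat and clear of the machine, and the dial stands at off to within 0.12 rad (z of cap in the frame of spindle_seat above 0.09 m and contact force between the fingers and cap above 1 N and contact force between cap and processor below 0.3 N and linear speed of cap below 0.03 m/s and value of joint selector between -0.12 and 0.12 rad); the arm keeps its last pose, push and grip.
It fails at once if the bowl is shifted by more than 30 mm (distance of bowl from where it was at the start of the episode above 0.03 m).
It fails at once if the mug, a spice jar or the garlic is shifted by more than 30 mm (distance of any of mug, spice_a, spice_b, garlic from where it was at the start of the episode above 0.03 m).
It fails at once if the cap is forced round on its seat, turned by over 70 degrees without rising 1.5 mm on its thread (angle between the x axis of cap and the x axis of processor, either way round above 1.22 rad and z of cap in the frame of spindle_seat below 0.0015 m).
It also fails if it takes over 64 s, if anything falls off the work surface, if the arm or the gripper's body presses on something with over 40 N, if the wrist force passes 120 N, or if a joint passes its speed limit or range.

ROBOT

A 6-joint arm with a two-finger parallel gripper is mounted at the origin on the work surface; the furniture and walls round the work are solid. World frame = base frame: x ahead of the robot, y to its left, z up, the work surface at z = 0. Lengths are in mm, angles in degrees, forces in N, time in s.
With the tool pointing down it reaches from about 350 to 850 mm from the base axis. Payload 8.1 kg.
Tool frame: the origin (TCP) lies between the finger pads; the fingertips stand 22 mm ahead of it and the grasp point (between the pads) lies 3 mm ahead of it; z points along the fingers, y is the line along which they close (so a half turn about z gives the same grasp; the last joint's range is limited). The gripper opens to 85 mm and grips with 20 to 120 N. Pads are 22 mm wide; open, the fingers measure 114 mm over their backs; the gripper's body (76 mm by 85 mm) begins 54 mm behind the grasp point. The pads swing forward as they close: fully open they stand 13 mm farther back than shut.
Start: joints at [71.482, 7.471, 85.268, -0, 87.261, -4.893], TCP at [141.317, 583.125, 227.192] pointing down, gripper open.
Joint ranges: [-169.43, 169.43], [-51.17, 129.36], [1.28, 143.12], [-76.62, 256.62], [0, 156.53], [-152.29, 152.29]. Speed limits (degrees/s): [136.94, 136.94, 159.86, 180, 180, 180].

INTERFACE

Orientations are given as [roll, pitch, yaw] about the fixed x, y, z axes, in that order (R = Rz(yaw) Ry(pitch) Rx(roll)).
In Python, from bench import r, vision gives the robot as it stands.
- The arm moves only by the tool step_arm, never from a script. Its argument "targets" is a list that holds one entry, the list of rows, each a list of 6 numbers: the shift along the world's x, y, z in mm, then the turn, a rotation vector about the world's x, y, z in rad. In form: [[[x, y, z, rx, ry, rz], ...]]. A call has 1 to 12 rows; each row is the pose to reach, as a shift and turn from the pose commanded when the call began; what a row does not reach only later rows make up. A row lasts 1/12 s, in which the tool goes at most 41.7 mm and 7.16 degrees, less where a joint would pass 70% of its speed; a pose out of reach is approached as far as the arm can. A call with a gripper value outside its range is refused whole. "fingers" is the gripper's target within -1 to 1 (shut at 1, half-way at 0, fully open at -1), set as the call begins (left out, the last holds). The fingers move at their own pace and stop on an object; "newtons" is the grip in N (left out, the last holds). Time passes only in rows, so rows that repeat a pose let the fingers close. It gives the time, the measured TCP pose, the force, the opening and the grip force at its end, in the units of the state.
- r.sense(): the state, without advancing time (a new reading comes with each control period).
- vision.snapshot(name): name is "scene" or "top"; returns a dict with "img" (400x640x3 uint8, blue, green, red), "mtx" (3x3 intrinsics, pixels), "eye" and "attitude" of the camera in the world. Camera axes: x right, y up, looking along -z (the intrinsics and any distortion apply to the point x, -y, -z); pixel columns grow to the right and rows downward; lengths in mm; the calibration is good to about 2 mm. A picture is of the moment at which its call begins. There is no depth.
- r.hand_in(): hands the job in; it is judged then, once.
The state is a dict: "time": time; "joint_pos": joint angles; "qd": joint speeds; "joint_efforts": joint torques, N m; "tool_pos": TCP position; "tcp_rot": TCP orientation; "ft_force": force on the tool from outside, world axes, zero at the start; "wrist_torque": the same for the moment, N m; "finger_gap": finger opening in mm; "grip_force": force on a finger pad.
Only numpy, scipy, OpenCV 4.12 (cv2) and the standard library are available. Lean on these libraries where they do the work, as an engineer would, in place of code of your own. Each camera call takes 0.05 s, during which the arm holds its last target. There are 200 camera calls.

## Working session

There is one attempt and no reset: what is moved stays moved. The work goes in short steps, Python scripts to look and compute and a tool call to move; the robot and the scene stay as the last step left them, time stands still between calls to the robot, and variables do not carry over. Pictures are saved under pics/ and viewed, at most 10 in all, crops included, and the job is handed in when it is done.

Besides the shell and the picture viewer there is one more tool, called after "Call:" as name(argument=value, ...), one argument or row to a line, values as JSON. step_arm: Moves the arm, as the interface text tells. Its arguments: {"type":"object","properties":{"targets":{"type":"array"},"fingers":{"type":"number"},"newtons":{"type":"number"}},"required":["targets"]}

```bash
mkdir -p pics; python3 - <<'E'
from bench import r, vision
import cv2
for n in("scene","top"):
    s=vision.snapshot(n); cv2.imwrite(f"pics/{n}0.png",s["img"]); print(n,s["mtx"],s["eye"],s["attitude"],[k for k in s])
print(r.sense())
E
```

```text
scene [[443.63781982   0.         321.81534805]
 [  0.         443.63781982 194.2041998 ]
 [  0.           0.           1.        ]] [-146.58474276 -994.16060915 1125.63522137] [ 48.69456675   0.22187523 -26.86207604] ['img', 'mtx', 'eye', 'attitude']
top [[511.3482267    0.         319.22786284]
 [  0.         511.3482267  198.02202117]
 [  0.           0.           1.        ]] [  64.76962965   84.26842977 1506.01058759] [ 11.93947494   0.20838048 -91.0165965 ] ['img', 'mtx', 'eye', 'attitude']
{'time': 0.1, 'joint_pos': array([ 7.14828726e+01,  7.51244050e+00,  8.53246180e+01, -1.62554735e-04,
        8.72608070e+01, -4.89362074e+00]), 'qd': array([ 0.02706135, -0.07442742, -0.09322988,  0.02833978, -0.02768248,
       -0.01177275]), 'joint_efforts': array([ 5.54377493e-04, -5.70958436e+01, -5.01932037e+01, -2.23597267e-04,
        8.38158187e-03,  6.02517093e-05]), 'tool_pos': array([141.14685552, 582.63659226, 226.21690319]), 'tcp_rot': array([-1.79902477e+02, -8.18675186e-03,  1.66376494e+02]), 'ft_force': array([ 0.42981857,  1.03335725, -0.32915659]), 'wrist_torque': array([ 0.03046763,  0.01888931, -0.06272147]), 'grip_force': 0.0, 'finger_gap': 85.56594709127629}
```

View pics/scene0.png

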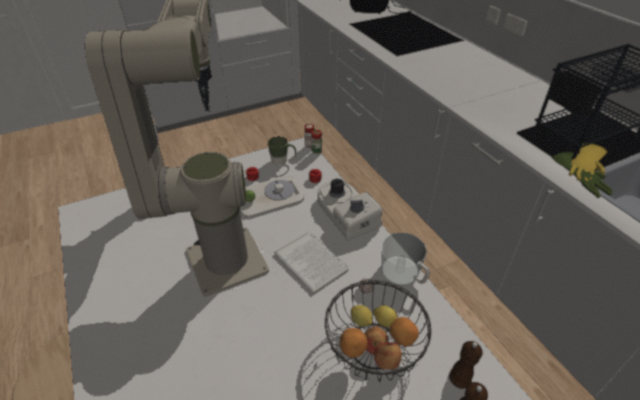

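View pics/top0.png

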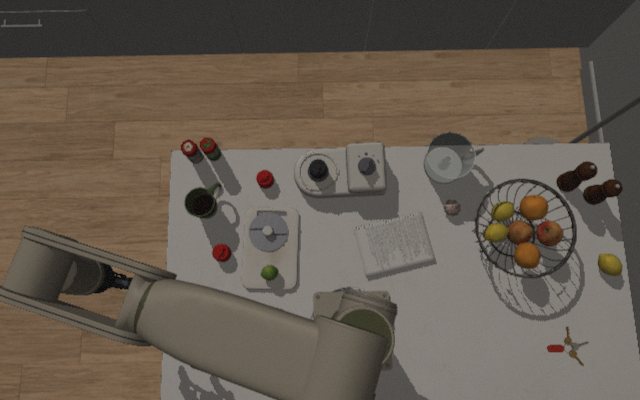

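The top view shows the processor at about (340,172). The dark cap is at (318,170) and the dial at (367,167). Red look-alikes at (265,178) and (221,253) don't fit, being red and on the table. The one on the hub is dark grey, so I'll confirm it in a crop.

```bash
cat > h.py <<'E'
import numpy as np, cv2
from scipy.spatial.transform import Rotation as R
from bench import r, vision
def rot(s): return R.from_euler("xyz",s["attitude"],degrees=True).as_matrix()
def ray(s,u,v):
    K=s["mtx"]; d=np.array([(u-K[0,2])/K[0,0],-(v-K[1,2])/K[1,1],-1.])
    return rot(s)@d
def onz(s,u,v,z):
    d=ray(s,u,v); e=np.array(s["eye"]); return e+d*(z-e[2])/d[2]
def proj(s,p):
    c=rot(s).T@(np.array(p)-s["eye"]); K=s["mtx"]
    return np.array([K[0,2]-K[0,0]*c[0]/c[2],K[1,2]+K[1,1]*c[1]/c[2]])
def two(s1,p1,s2,p2):
    d1,d2=ray(s1,*p1),ray(s2,*p2); e1,e2=np.array(s1["eye"]),np.array(s2["eye"])
    t=np.linalg.lstsq(np.c_[d1,-d2],e2-e1,rcond=None)[0]
    a,b=e1+t[0]*d1,e2+t[1]*d2; return (a+b)/2,np.linalg.norm(a-b)
E
python3 - <<'E'
from h import *
T=vision.snapshot("top");S=vision.snapshot("scene")
a=cv2.resize(T["img"][135:205,285:395],None,fx=7,fy=7,interpolation=cv2.INTER_CUBIC)
b=cv2.resize(S["img"][170:245,305:395],None,fx=7,fy=7,interpolation=cv2.INTER_CUBIC)
cv2.imwrite("pics/t1.png",a);cv2.imwrite("pics/s1.png",b)
# dark cap blob
for n,s,box in(("top",T,(135,205,285,342)),("scene",S,(170,245,315,347))):
    y0,y1,x0,x1=box; g=cv2.cvtColor(s["img"],cv2.COLOR_BGR2GRAY)[y0:y1,x0:x1]
    m=(g<55).astype(np.uint8); k,l,st,c=cv2.connectedComponentsWithStats(m)
    for i in range(1,k):
        if st[i,4]>30: print(n,st[i]+[x0,y0,0,0,0],c[i]+[x0,y0])
print("cap top guess",onz(T,318,170,85),"dial",onz(T,367,166,111))
E
```

```text
top [308 160  20  22 337] [317.83976261 170.48367953]
scene [315 171   5  11  43] [316.74418605 176.79069767]
scene [330 180  14  16 181] [336.45856354 187.76243094]
cap top guess [447.65355534  86.17230814  85.        ] dial [449.73953322 -52.46060657 111.        ]
```

View pics/t1.png

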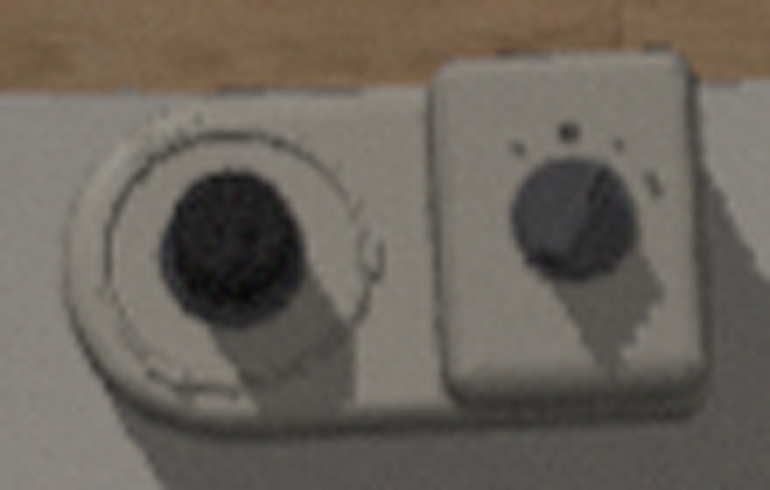

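View pics/s1.png

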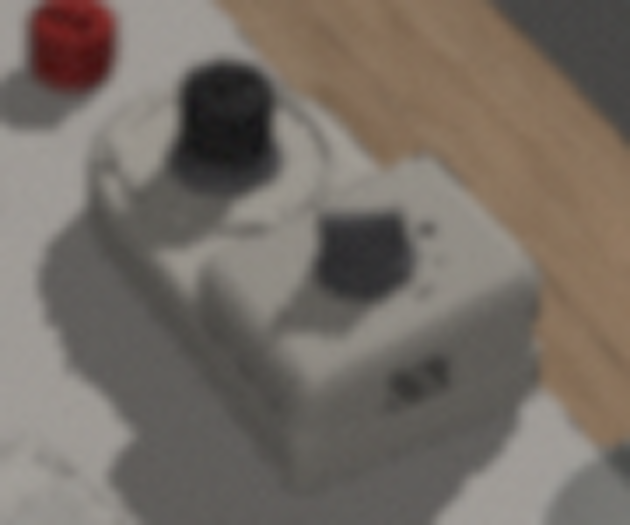

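Confirmed: the dark grey cap is on the hub, at crop (232,238) top and (228,85) scene. The red one stands off on the table. The dial pointer is at about 34° clockwise, so first speed (0.6 rad). Next I'll measure the cap axis, dial and yaw.

```bash
python3 - <<'E'
from h import *
T=vision.snapshot("top");S=vision.snapshot("scene")
t=lambda u,v:((u+.5)/7-.5+285,(v+.5)/7-.5+135)
s=lambda u,v:((u+.5)/7-.5+305,(v+.5)/7-.5+170)
print("cap top",two(T,t(232,238),S,s(227,86)), onz(T,*t(232,238),100))
print("rim seat(z53)",onz(T,*t(241,262),53))
for n,a,za,b,zb in(("front top",(470,403),78,(680,390),78),("foot front",(200,432),20,(690,412),20),("back",(460,63),100,(670,55),100),("left",(435,120),96,(445,360),82),("right",(690,120),96,(705,350),82)):
    p,q=onz(T,*t(*a),za),onz(T,*t(*b),zb); d=q-p
    print(n,p.round(1),q.round(1),np.degrees(np.arctan2(d[1],d[0])))
hit=[]
for n,c,box,f,rg in(("top",T,(152,180,353,382),t,0),("scene",S,(198,216,348,366),s,0)):
    y0,y1,x0,x1=box; im=c["img"][y0:y1,x0:x1].astype(int); g=im.mean(2)
    m=((g<115)&(im[...,0]-im[...,2]>2)).astype(np.uint8); k,l,st,ce=cv2.connectedComponentsWithStats(m)
    i=1+np.argmax(st[1:,4]); print(n,st[i]+[x0,y0,0,0,0],ce[i]+[x0,y0]); hit.append(ce[i]+[x0,y0])
print("dial",two(T,hit[0],S,hit[1]),onz(T,*hit[0],105))
print("dial disc",onz(T,*t(573,222),97),"mark",onz(T,*t(569,131),97), "ptr", onz(T,*t(603,172),121)-onz(T,*t(543,258),121))
E
```

```text
cap top (array([452.64685127,  85.64463541,  98.7277427 ]), np.float64(8.983256325230826)) [447.82950019  86.89248832 100.        ]
rim seat(z53) [450.14956785  83.38438904  53.        ]
front top [382.2  -9.1  78. ] [386.1 -95.1  78. ] -87.43588426454104
foot front [384.6 102.1  20. ] [ 389.5 -106.2   20. ] -88.67055546481345
back [520.4  -8.  100. ] [522.2 -94.3 100. ] -88.8037554860478
left [497.5   2.7  96. ] [399.5   0.8  82. ] -178.8622131660991
right [ 495.5 -101.8   96. ] [ 401.8 -105.6   82. ] -177.73627946781625
top [371 167   1   2   2] [371.  167.5]
scene [352 203   1   1   1] [352. 203.]
dial (array([438.33305205, -61.21601742, 123.93860352]), np.float64(6.587463967026256)) [446.77991088 -64.22014825 105.        ]
dial disc [452.78968436 -52.17212327  97.        ] mark [491.42271237 -51.95620648  97.        ] ptr [ 35.24370281 -25.34988074   0.        ]
```

Call:
step_arm(
  targets=[
    [[17.5, -36, 0, 0, 0, -0.028], [35, -72, 0, 0, 0, -0.056], [52.5, -108, 0, 0, 0, -0.083], [70, -144, 0, 0, 0, -0.111], [87.5, -180, 0, 0, 0, -0.139], [105, -216, 0, 0, 0, -0.167], [122.5, -252, 0, 0, 0, -0.194], [140, -288, 0, 0, 0, -0.222], [157.5, -324, 0, 0, 0, -0.25], [175, -360, 0, 0, 0, -0.278], [192.5, -396, 0, 0, 0, -0.306], [210, -432, 0, 0, 0, -0.333]],
  ],
  fingers=0,
  newtons=40,
)

```text
time: 1.3
tool_pos: [351.7, 149.4, 227.5]
tcp_rot: [179.9, 0.0, 147.2]
ft_force: [1.0, -0.8, -0.1]
finger_gap: 42.4
grip_force: 0.0
```

Call:
step_arm(
  targets=[
    [[12, -29, -5, 0.001, -0.023, 0], [25, -58, -9, 0.001, -0.046, 0], [37, -87, -14, 0.002, -0.069, 0], [49, -116, -18, 0.003, -0.092, 0], [61, -146, -23, 0.003, -0.115, 0], [74, -175, -28, 0.004, -0.138, 0], [86, -204, -32, 0.005, -0.16, 0], [86, -204, -32, 0.005, -0.16, 0], [86, -204, -32, 0.005, -0.16, 0]],
  ],
)

```text
time: 2.05
tool_pos: [437.0, -54.3, 194.8]
tcp_rot: [174.8, 7.5, 146.7]
ft_force: [0.5, 0.2, -0.5]
finger_gap: 42.5
grip_force: 0.0
```

```bash
python3 - <<'E'
from h import *
T=vision.snapshot("top");S=vision.snapshot("scene")
a=cv2.resize(T["img"][135:205,285:395],None,fx=6,fy=6,interpolation=cv2.INTER_CUBIC)[:,300:]
b=cv2.resize(S["img"][160:230,305:375],None,fx=6,fy=6,interpolation=cv2.INTER_CUBIC)
cv2.imwrite("pics/hov.png",np.hstack([a,b])); q=r.sense(); print(q["tool_pos"],q["tcp_rot"],q["joint_pos"],q["finger_gap"],q["time"])
M=R.from_euler("xyz",q["tcp_rot"],degrees=True).as_matrix(); print(M.round(3))
E
```

```text
[437.11017374 -52.5333646  195.26777929] [174.76609829   7.51594831 146.9224192 ] [-15.88979185 -27.64496286 120.1355502    2.84305891  78.80460956
 -73.49602483] 42.63199178212005 2.15
[[-0.831  0.534  0.159]
 [ 0.541  0.841  0.005]
 [-0.131  0.09  -0.987]]
```

View pics/hov.png

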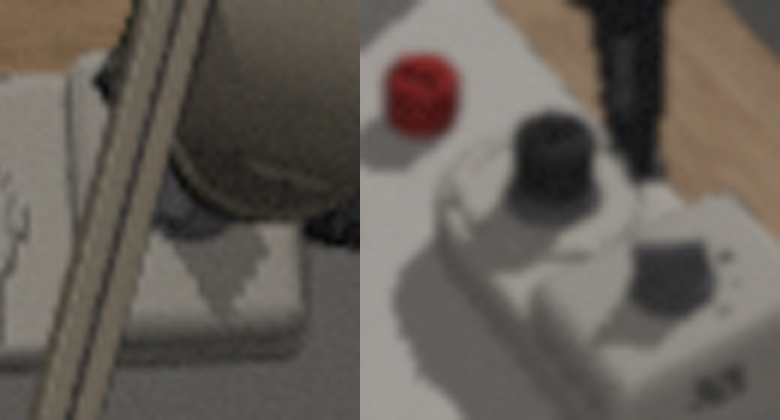

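The hover crop shows the fingers behind and above the dial (fingertip about (640,175) in the scene half, dial (672,275)). I'll descend most of the way and check again.

Call:
step_arm(
  targets=[
    [[3, 0, -20, 0, 0, 0], [6.5, 0, -40, 0, 0, 0], [8, 0, -50, 0, 0, 0], [8, 0, -50, 0, 0, 0], [8, 0, -50, 0, 0, 0]],
  ],
)

```text
time: 2.57
tool_pos: [444.9, -51.9, 145.1]
tcp_rot: [174.8, 7.5, 147.0]
ft_force: [-0.2, 0.3, 0.6]
finger_gap: 42.4
grip_force: 0.0
```

```bash
python3 - <<'E'
from h import *
S=vision.snapshot("scene")
b=cv2.resize(S["img"][180:225,320:380],None,fx=12,fy=12,interpolation=cv2.INTER_CUBIC)
q=r.sense(); M=R.from_euler("xyz",q["tcp_rot"],degrees=True).as_matrix(); print(q["tool_pos"])
def mark(p,c):
    u=(proj(S,p)-[320,180])*12+6; cv2.circle(b,tuple(int(x) for x in u),3,c,-1)
g=np.array([450.5,-52.5,111]); ax=np.array([-.159,-.005,.987]); d=np.array([.84,-.534,.13])
for e in(-21,0,21): mark(g+10*ax+d*e,(0,255,255)); 
mark(q["tool_pos"]+19*M[:,2]+21*M[:,1],(0,0,255)); mark(q["tool_pos"]+19*M[:,2]-21*M[:,1],(0,0,255))
cv2.imwrite("pics/hov2.png",b)
E
```

```text
[445.53117555 -52.27170987 145.9745305 ]
```

View pics/hov2.png

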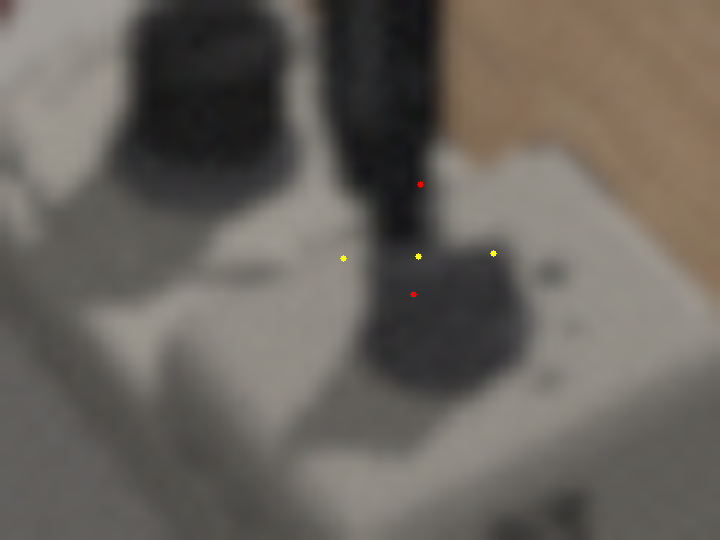

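The picture shows the bar top spanning about (375–508, 245) and the finger at (375–438) above it. The predicted bar centre is (418,256), so there is a view-dependent offset along the bar. I'll check how well the two cameras agree.

```bash
python3 - <<'E'
from h import *
T=vision.snapshot("top");S=vision.snapshot("scene")
def red(s):
    h=cv2.cvtColor(s["img"],cv2.COLOR_BGR2HSV); m=(((h[...,0]<6)|(h[...,0]>172))&(h[...,1]>150)&(h[...,2]>60)).astype(np.uint8)
    k,l,st,c=cv2.connectedComponentsWithStats(m); return [(c[i],st[i,4]) for i in range(1,k) if st[i,4]>40]
for s in(T,S):
    for c,a in red(s): print(c.round(1),a,onz(s,*c,19).round(1))
print("cap pred", proj(S,[448,87,100]),"seen",(337,181.8)," dial disc pred",proj(S,[452.8,-52.2,97]),"seen",(320+447/12-.5,180+315/12))
g=cv2.cvtColor(S["img"],cv2.COLOR_BGR2GRAY)
for v in range(178,206,2): print(v,g[v,340:368].tolist())
q=r.sense(); M=R.from_euler("xyz",q["tcp_rot"],degrees=True).as_matrix()
for a in(14,0,-30): print([proj(S,q["tool_pos"]+a*M[:,2]+e*M[:,1]).round(1) for e in(-24,24)])
E
```

```text
[207.  144.8] 103 [551.  422.5  19. ]
[188.4 147.3] 87 [544.1 478.8  19. ]
[264.3 178. ] 196 [443.7 247.8  19. ]
[220.5 251.9] 216 [224.3 374.   19. ]
[555.  348.1] 101 [ -61.4 -567.    19. ]
[252.2 173.5] 107 [227.9 370.1  19. ]
[314.8 175.5] 100 [444.7 244.3  19. ]
cap pred [334.51163109 182.127214  ] seen (337, 181.8)  dial disc pred [354.96159023 205.62212982] seen (356.75, 206.25)
178 [129, 133, 130, 125, 115, 86, 48, 26, 29, 37, 40, 38, 32, 24, 23, 25, 30, 60, 101, 117, 118, 116, 116, 115, 117, 116, 113, 113]
180 [49, 63, 93, 117, 123, 111, 79, 41, 33, 39, 45, 43, 33, 26, 24, 28, 50, 89, 111, 117, 120, 120, 118, 117, 116, 117, 119, 117]
182 [38, 42, 49, 77, 107, 110, 82, 52, 57, 56, 46, 43, 34, 23, 20, 23, 56, 92, 109, 111, 114, 118, 119, 116, 116, 117, 119, 119]
184 [41, 43, 40, 56, 89, 102, 83, 53, 47, 46, 46, 42, 31, 25, 25, 27, 55, 91, 110, 113, 110, 113, 113, 114, 114, 117, 116, 117]
186 [32, 32, 33, 68, 118, 133, 101, 56, 35, 39, 44, 44, 32, 30, 31, 30, 33, 63, 98, 113, 114, 112, 113, 113, 113, 113, 112, 116]
188 [27, 26, 31, 70, 120, 137, 109, 64, 35, 38, 41, 41, 34, 26,
[... 569 characters left out ...]
44, 145, 143, 144, 144]
198 [133, 144, 150, 150, 150, 149, 147, 145, 136, 121, 95, 61, 34, 21, 30, 47, 76, 107, 133, 140, 139, 136, 138, 142, 143, 144, 143, 145]
200 [149, 150, 150, 149, 146, 138, 138, 135, 134, 128, 103, 74, 55, 50, 51, 56, 71, 86, 97, 95, 92, 93, 111, 131, 139, 140, 141, 144]
202 [115, 112, 118, 128, 135, 139, 141, 142, 139, 128, 98, 68, 59, 60, 61, 60, 59, 59, 58, 55, 53, 58, 80, 113, 119, 105, 107, 127]
204 [135, 137, 139, 142, 141, 142, 143, 144, 143, 134, 102, 64, 51, 48, 51, 47, 49, 50, 51, 50, 51, 48, 62, 94, 120, 130, 134, 139]
[array([354. , 203.6]), array([354.7, 193.1])]
[array([353.6, 200.7]), array([354.3, 190.2])]
[array([352.8, 194.4]), array([353.4, 183.9])]
```

Call:
step_arm(
  targets=[
    [[2.5, -1, -10, 0, 0, 0], [4.5, -1.5, -18, 0, 0, 0], [5.5, -1.5, -23, 0, 0, 0], [5.5, -1.5, -23, 0, 0, 0]],
  ],
)

```text
time: 3.05
tool_pos: [449.8, -54.2, 120.2]
tcp_rot: [174.8, 7.4, 146.9]
ft_force: [-1.1, -0.2, -0.6]
finger_gap: 42.4
grip_force: 0.0
```

Call:
step_arm(
  targets=[
    [[0, 0, 0, 0, 0, 0], [0, 0, 0, 0, 0, 0], [0, 0, 0, 0, 0, 0], [0, 0, 0, 0, 0, 0], [0, 0, 0, 0, 0, 0], [0, 0, 0, 0, 0, 0]],
  ],
  fingers=1,
  newtons=30,
)

```text
time: 3.55
tool_pos: [450.9, -54.4, 122.4]
tcp_rot: [174.8, 7.6, 147.0]
ft_force: [-0.1, -0.2, 0.7]
finger_gap: -0.0
grip_force: 0.0
```

```bash
python3 - <<'E'
from h import *
S=vision.snapshot("scene");T=vision.snapshot("top")
b=cv2.resize(S["img"][170:220,325:375],None,fx=8,fy=8,interpolation=cv2.INTER_CUBIC)
a=cv2.resize(T["img"][140:190,340:390],None,fx=8,fy=8,interpolation=cv2.INTER_CUBIC)
b=np.hstack([b,a]); b=np.clip((b/255.)**.55*255,0,255).astype(np.uint8)
cv2.imwrite("pics/miss.png",b); q=r.sense(); print(q["tool_pos"],q["finger_gap"],proj(S,q["tool_pos"]+[3,0,-21]))
E
```

```text
[450.90756888 -54.42204759 122.36338352] 0.22928981713704663 [355.62993351 204.97476559]
```

View pics/miss.png

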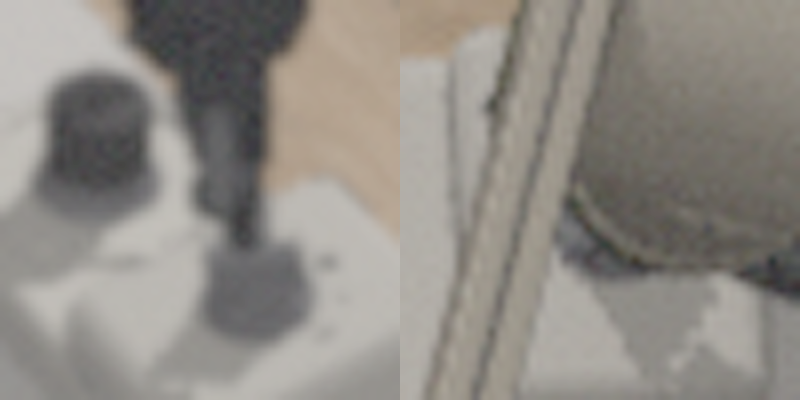

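The image shows the closed tip ending at the bar's top edge (crop (243,245)), while the prediction puts it at (245,280). The gripper appears about 4.5 rows, or roughly 20 mm, higher or farther than predicted. The start-pose pictures, where the gripper is free, can serve as a check.

```bash
python3 - <<'E'
from h import *
S=vision.snapshot("scene");T=vision.snapshot("top")
A=cv2.imread("pics/scene0.png");B=cv2.imread("pics/top0.png")
p=np.array([141.1,582.6,226.2]); ty=np.array([.235,.972,0])
for n,s,im in(("scene",S,A),("top",T,B)):
    for a in(0,-13,-22): print(n,a,[proj(s,p+[0,0,a]+ty*e).round(1) for e in(-43,0,43)])
    print(n,"body",proj(s,p+[0,0,51]).round(1))
a=cv2.resize(A[60:125,175:235],None,fx=7,fy=7,interpolation=cv2.INTER_CUBIC)
b=cv2.resize(B[255:320,85:140],None,fx=7,fy=7,interpolation=cv2.INTER_CUBIC)
b=np.hstack([a,b]);b=np.clip((b/255.)**.5*255,0,255).astype(np.uint8);cv2.imwrite("pics/g.png",b)
E
```

```text
scene 0 [array([207.5, 114.2]), array([207.1, 108.7]), array([206.7, 103.3])]
scene -13 [array([208.1, 117.1]), array([207.7, 111.5]), array([207.2, 106.1])]
scene -22 [array([208.5, 119.1]), array([208.1, 113.5]), array([207.6, 108.1])]
scene body [204.8  97.1]
top 0 [array([136.2, 282.2]), array([119.6, 278.3]), array([103. , 274.5])]
top -13 [array([138.1, 282.4]), array([121.6, 278.6]), array([105.2, 274.8])]
top -22 [array([139.3, 282.6]), array([123. , 278.8]), array([106.7, 275.1])]
top body [111.3 277.2]
```

View pics/g.png

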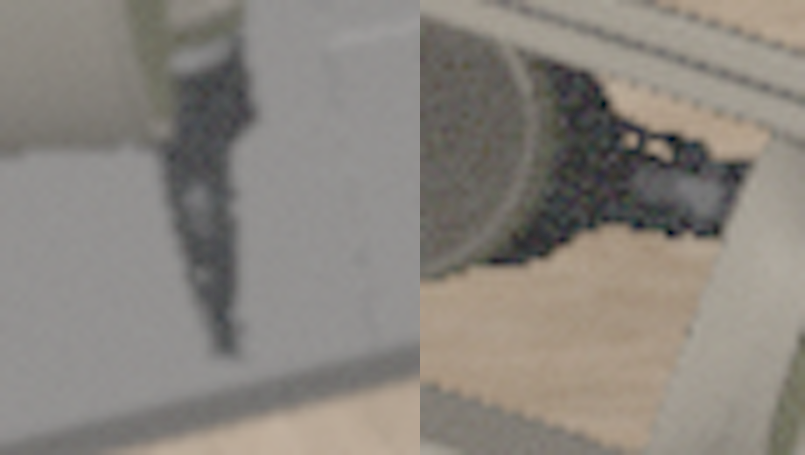

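The start-pose tip also appears about 5 rows higher than predicted, at crop (225,355), i.e. (207,110.5). So the tips are probably higher than I reckoned and closed just above the bar. I'll open, go lower along the dial axis while watching the force, and close again.

Call:
step_arm(
  targets=[
    [[0, 0, 0, 0, 0, 0], [0, 0, 0, 0, 0, 0], [0, 0, 0, 0, 0, 0], [0, 0, 0, 0, 0, 0], [0.5, 0, -3, 0, 0, 0], [1, 0, -6, 0, 0, 0], [1, 0, -6, 0, 0, 0]],
  ],
  fingers=0,
)

```text
time: 4.33
tool_pos: [451.4, -54.2, 115.3]
tcp_rot: [174.8, 7.5, 147.0]
ft_force: [0.5, 0.7, 0.3]
finger_gap: 42.8
grip_force: 0.0
```

Call:
step_arm(
  targets=[
    [[0.5, 0, -3, 0, 0, 0], [1, 0, -6, 0, 0, 0], [1, 0, -6, 0, 0, 0]],
  ],
)

```text
time: 4.58
tool_pos: [452.4, -54.3, 109.3]
tcp_rot: [174.8, 7.5, 147.0]
ft_force: [-0.5, 0.3, 0.3]
finger_gap: 42.6
grip_force: 0.0
```

Call:
step_arm(
  targets=[
    [[0, 0, 0, 0, 0, 0], [0, 0, 0, 0, 0, 0], [0, 0, 0, 0, 0, 0], [0, 0, 0, 0, 0, 0], [0, 0, 0, 0, 0, 0]],
  ],
  fingers=1,
)

```text
time: 5.0
tool_pos: [454.3, -51.9, 110.9]
tcp_rot: [174.5, 7.6, 147.0]
ft_force: [7.7, 14.7, -1.2]
finger_gap: 10.6
grip_force: 33.2
```

Call:
step_arm(
  targets=[
    [[2, 2.5, 1, 0, 0, 0], [2, 2.5, 1, -0.016, 0, 0.099], [2, 2.5, 1, -0.032, -0.001, 0.197], [2, 2.5, 1, -0.048, -0.001, 0.296], [2, 2.5, 1, -0.063, -0.002, 0.395], [2, 2.5, 1, -0.079, -0.002, 0.493], [2, 2.5, 1, -0.095, -0.003, 0.592], [2, 2.5, 1, -0.095, -0.003, 0.592], [2, 2.5, 1, -0.095, -0.003, 0.592]],
  ],
)

```text
time: 5.75
tool_pos: [454.5, -52.1, 111.0]
tcp_rot: [179.9, 9.1, -178.5]
ft_force: [-0.6, -2.4, -3.0]
finger_gap: 10.9
grip_force: 33.4
```

```bash
python3 - <<'E'
from h import *
q=r.sense()
for k in("time","tool_pos","tcp_rot","joint_pos","ft_force","wrist_torque","finger_gap","grip_force"): print(k,np.round(q[k],2))
M=R.from_euler("xyz",q["tcp_rot"],degrees=True).as_matrix(); print(M.round(3), "yaw of -toolx",np.degrees(np.arctan2(-M[1,0],-M[0,0])))
E
```

```text
time 5.75
tool_pos [454.5  -52.09 110.95]
tcp_rot [ 179.94    9.12 -178.53]
joint_pos [ -15.12  -20.16  123.69    2.86   67.76 -107.47]
ft_force [-0.62 -2.41 -2.99]
wrist_torque [-0.51  0.31 -0.01]
finger_gap 10.86
grip_force 33.38
[[-0.987 -0.026  0.158]
 [-0.025  1.     0.005]
 [-0.159  0.001 -0.987]] yaw of -toolx 1.4678186940445261
```

The dial is gripped and turned to off: bar yaw 1.5°, with little force or torque left on it. I'll release, retreat along its axis, and check.

Call:
step_arm(
  targets=[
    [[0, 0, 0, 0, 0, 0], [0, 0, 0, 0, 0, 0], [0, 0, 0, 0, 0, 0], [0, 0, 0, 0, 0, 0], [-3, 0, 20, 0, 0, 0], [-6.5, 0, 40, 0, 0, 0], [-9.5, 0, 60, 0, 0, 0]],
  ],
  fingers=0,
  newtons=40,
)

```text
time: 6.33
tool_pos: [444.8, -51.7, 171.6]
tcp_rot: [179.9, 9.1, -178.4]
ft_force: [0.6, -0.8, -0.5]
finger_gap: 43.0
grip_force: 0.0
```

Call:
step_arm(
  targets=[
    [[1, 28, 0, -0.001, 0.032, 0], [2, 56, 0, -0.002, 0.064, 0], [3, 84, 0, -0.003, 0.096, 0], [4, 112, 0, -0.004, 0.128, 0], [5, 140, 0, -0.005, 0.16, 0], [5, 140, 0, -0.005, 0.16, 0]],
  ],
  fingers=-1,
)

```text
time: 6.83
tool_pos: [450.7, 92.2, 171.3]
tcp_rot: [179.9, -0.1, -178.2]
ft_force: [0.5, 0.8, -0.2]
finger_gap: 85.6
grip_force: 0.0
```

Call:
step_arm(
  targets=[
    [[0, 0, 0, 0, 0, -0.11], [0, 0, 0, 0, 0, -0.22], [0, 0, 0, 0, 0, -0.33], [0, 0, 0, 0, 0, -0.44], [0, 0, 0, 0, 0, -0.55], [0, 0, 0, 0, 0, -0.66], [0, 0, 0, 0, 0, -0.77], [0, 0, 0, 0, 0, -0.88], [0, 0, 0, 0, 0, -1.0], [0, 0, 0, 0, 0, -1.0]],
  ],
)

```text
time: 7.67
tool_pos: [450.4, 87.9, 171.3]
tcp_rot: [180.0, 0.0, 124.0]
ft_force: [0.8, 0.5, 0.5]
finger_gap: 85.1
grip_force: 0.0
```

```bash
python3 - <<'E'
from h import *
S=vision.snapshot("scene");T=vision.snapshot("top")
b=cv2.resize(S["img"][160:220,310:380],None,fx=7,fy=7,interpolation=cv2.INTER_CUBIC)
a=cv2.resize(T["img"][140:200,345:388],None,fx=7,fy=7,interpolation=cv2.INTER_CUBIC)
b=np.hstack([b,a]); b=np.clip((b/255.)**.6*255,0,255).astype(np.uint8)
cv2.imwrite("pics/off.png",b); q=r.sense(); print(q["tool_pos"],q["tcp_rot"],q["joint_pos"],q["finger_gap"],q["time"])
M=R.from_euler("xyz",q["tcp_rot"],degrees=True).as_matrix()
for a in(9,22): print([(proj(S,q["tool_pos"]+a*M[:,2]+e*M[:,1])-[310,160])*7 for e in(-43,43)])
E
```

```text
[450.37834959  87.95098653 171.26022613] [1.79957064e+02 2.64377116e-03 1.24565543e+02] [ 4.62822323e+00 -1.31296548e+01  1.11062979e+02  1.93230055e-02
  8.20281496e+01 -2.99399944e+01] 85.53413753693538 7.7667
[array([136.85879067, 104.55126836]), array([215.17211923,  11.76395937])]
[array([136.66929183, 124.93359626]), array([214.56914035,  31.92346428])]
```

View pics/off.png

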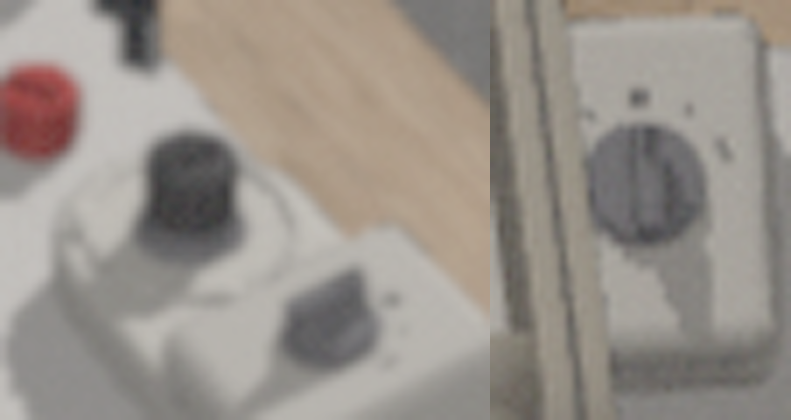

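Dial is at off: the bar points to the ring mark, at about (645,185) in the right half. The near fingertip at (140,70) confirms the tips are about 22 mm shorter than I predicted. I'll descend over the cap to TCP z of about 72 and close gently to find its centre from the push.

Call:
step_arm(
  targets=[
    [[0, 0, -25, 0, 0, 0], [0, 0, -50, 0, 0, 0], [0, 0, -75, 0, 0, 0], [0, 0, -90, 0, 0, 0], [0, 0, -99, 0, 0, 0], [0, 0, -99, 0, 0, 0]],
  ],
)

```text
time: 8.27
tool_pos: [448.7, 87.9, 70.1]
tcp_rot: [-179.8, -0.1, 124.5]
ft_force: [-0.6, -0.1, 0.1]
finger_gap: 85.6
grip_force: 0.0
```

Call:
step_arm(
  targets=[
    [[0, 0, 0, 0, 0, 0], [0, 0, 0, 0, 0, 0], [0, 0, 0, 0, 0, 0], [0, 0, 0, 0, 0, 0], [0, 0, 0, 0, 0, 0], [0, 0, 0, 0, 0, 0]],
  ],
  fingers=1,
  newtons=25,
)

```text
time: 8.77
tool_pos: [454.3, 89.4, 75.4]
tcp_rot: [179.5, 0.2, 124.4]
ft_force: [7.7, 5.7, 2.6]
finger_gap: 48.8
grip_force: 27.1
```

Call:
step_arm(
  targets=[
    [[4.5, 1, 0, 0, 0, 0], [4.5, 1, 0, 0, 0, 0], [4.5, 1, 0, 0, 0, 0]],
  ],
  newtons=35,
)

```text
time: 9.02
tool_pos: [456.1, 89.7, 74.8]
tcp_rot: [179.8, 0.0, 124.4]
ft_force: [-6.7, 2.5, 14.2]
finger_gap: 48.5
grip_force: 35.9
```

```bash
cat > st.py <<'E'
from h import *
q=r.sense()
for k in("time","tool_pos","tcp_rot","joint_pos","ft_force","wrist_torque","finger_gap","grip_force"): print(k,np.round(q[k],2).tolist())
E
python3 st.py
```

```text
time 9.02
tool_pos [456.09, 89.69, 74.84]
tcp_rot [179.84, 0.03, 124.4]
joint_pos [4.76, -6.36, 115.68, 0.06, 70.53, -29.66]
ft_force [-6.73, 2.48, 14.17]
wrist_torque [0.15, 1.14, 0.03]
finger_gap 48.55
grip_force 35.86
```

Call:
step_arm(
  targets=[
    [[0, 0, 0.3, 0, 0, 0.1], [0, 0, 0.6, 0, 0, 0.2], [0, 0, 0.9, 0, 0, 0.3], [0, 0, 0.9, 0, 0, 0.3], [0, 0, 0.9, 0, 0, 0.3]],
  ],
)

```text
time: 9.43
tool_pos: [455.5, 89.3, 75.0]
tcp_rot: [179.9, 0.0, 141.6]
ft_force: [-6.0, -0.2, 9.5]
finger_gap: 48.6
grip_force: 35.6
```

```bash
python3 st.py
```

```text
time 9.43
tool_pos [455.5, 89.27, 75.05]
tcp_rot [179.92, 0.05, 141.63]
joint_pos [4.74, -6.42, 115.7, 0.03, 70.62, -46.9]
ft_force [-6.02, -0.16, 9.53]
wrist_torque [-0.13, 1.0, 0.12]
finger_gap 48.58
grip_force 35.56
```

Call:
step_arm(
  targets=[
    [[0, 0, 2, 0, 0, 0.1], [0, 0, 2.6, 0, 0, 0.2], [-0.5, 0, 2.9, 0, 0, 0.3], [-0.5, 0, 2.9, 0, 0, 0.3]],
  ],
)

```text
time: 9.77
tool_pos: [454.8, 89.1, 76.8]
tcp_rot: [179.9, 0.1, 159.0]
ft_force: [-0.3, 0.1, -2.6]
finger_gap: 48.3
grip_force: 36.4
```

```bash
python3 st.py; python3 - <<'E'
from h import *
S=vision.snapshot("scene")
b=cv2.resize(S["img"][165:215,315:375],None,fx=12,fy=12,interpolation=cv2.INTER_CUBIC)
cv2.imwrite("pics/cap.png",np.clip((b/255.)**.5*255,0,255).astype(np.uint8))
E
```

```text
time 9.77
tool_pos [454.78, 89.14, 76.83]
tcp_rot [179.95, 0.05, 159.03]
joint_pos [4.73, -6.66, 115.72, 0.02, 70.87, -64.3]
ft_force [-0.33, 0.1, -2.6]
wrist_torque [0.0, 0.02, -0.02]
finger_gap 48.33
grip_force 36.4
```

Almost no torque, so it gives anticlockwise. Continuing to about 95° in total, rising with the thread.

Call:
step_arm(
  targets=[
    [[0, 0, 0.3, 0, 0, 0.1], [0, 0, 0.6, 0, 0, 0.2], [0, 0, 0.9, 0, 0, 0.3], [0, 0, 1.2, 0, 0, 0.4], [0, 0, 1.5, 0, 0, 0.5], [0, 0, 1.8, 0, 0, 0.6], [0, 0, 2.1, 0, 0, 0.7], [0, 0, 2.3, 0, 0, 0.8], [0, 0, 2.6, 0, 0, 0.9], [0, 0, 2.9, 0, 0, 1.0], [0, 0, 3.1, 0, 0, 1.08], [0, 0, 3.1, 0, 0, 1.08]],
  ],
)

```text
time: 10.82
tool_pos: [455.1, 87.6, 79.5]
tcp_rot: [-179.9, -0.0, -139.3]
ft_force: [2.4, -8.0, -2.3]
finger_gap: 48.6
grip_force: 36.6
```

```bash
python3 st.py
```

```text
time 10.82
tool_pos [455.09, 87.57, 79.54]
tcp_rot [-179.85, -0.04, -139.33]
joint_pos [4.66, -6.83, 115.57, -0.15, 71.21, -125.96]
ft_force [2.4, -8.04, -2.35]
wrist_torque [-1.38, -0.46, 0.02]
finger_gap 48.58
grip_force 36.56
```

Call:
step_arm(
  targets=[
    [[0, -1.5, 0, 0, 0, 0], [0, -1.5, 0, 0, 0, 0], [0, -1.5, 2, 0, 0, 0], [0, -1.5, 4, 0, 0, 0], [0, -1.5, 6, 0, 0, 0], [0, -1.5, 8, 0, 0, 0], [0, -1.5, 8, 0, 0, 0]],
  ],
  newtons=60,
)

```text
time: 11.4
tool_pos: [454.4, 87.8, 87.6]
tcp_rot: [180.0, 0.0, -139.4]
ft_force: [0.6, -1.4, -0.3]
finger_gap: 47.8
grip_force: 62.6
```

```bash
python3 st.py
```

```text
time 11.4
tool_pos [454.37, 87.82, 87.64]
tcp_rot [179.97, 0.01, -139.41]
joint_pos [4.56, -7.51, 115.27, 0.03, 72.25, -126.04]
ft_force [0.61, -1.45, -0.34]
wrist_torque [-0.37, -0.04, 0.0]
finger_gap 47.83
grip_force 62.58
```

Free, with no resistance. Lifting straight up 120 mm.

Call:
step_arm(
  targets=[
    [[0, 0, 8, 0, 0, 0], [0, 0, 20, 0, 0, 0], [0, 0, 35, 0, 0, 0], [0, 0, 52, 0, 0, 0], [0, 0, 70, 0, 0, 0], [0, 0, 88, 0, 0, 0], [0, 0, 104, 0, 0, 0], [0, 0, 116, 0, 0, 0], [0, 0, 122, 0, 0, 0], [0, 0, 122, 0, 0, 0], [0, 0, 122, 0, 0, 0]],
  ],
)

```text
time: 12.32
tool_pos: [454.2, 87.7, 209.0]
tcp_rot: [180.0, 0.0, -139.4]
ft_force: [-0.4, 0.1, -2.4]
finger_gap: 47.9
grip_force: 62.7
```

```bash
python3 st.py; python3 - <<'E'
from h import *
S=vision.snapshot("scene")
b=cv2.resize(S["img"][140:220,305:380],None,fx=7,fy=7,interpolation=cv2.INTER_CUBIC)
cv2.imwrite("pics/end.png",np.clip((b/255.)**.55*255,0,255).astype(np.uint8))
E
```

```text
time 12.32
tool_pos [454.25, 87.7, 209.0]
tcp_rot [179.97, 0.0, -139.39]
joint_pos [4.55, -13.81, 107.66, 0.03, 86.17, -126.06]
ft_force [-0.36, 0.07, -2.39]
wrist_torque [0.01, -0.03, -0.03]
finger_gap 47.9
grip_force 62.66
```

View pics/end.png

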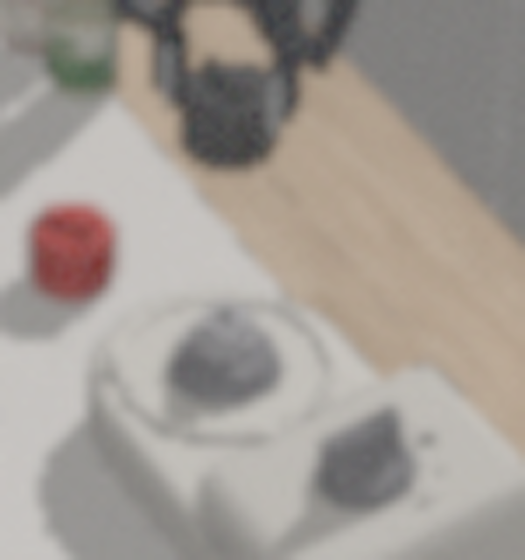

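The cap is held in the gripper at (230,115), the bare spindle shows at (225,350), and the dial still stands at off at (365,460). The cap is about 130 mm above its seat, so I'm handing in.

```bash
python3 -c "
from bench import r
print(r.hand_in())"
```

```text
the job is handed in; nothing more can be done
None
```

The job is handed in, with no verdict shown: I turned the dial to off, unscrewed the cap anticlockwise without forcing it, and left it held in the gripper about 13 cm above its seat.

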